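# Level the cassette balance

## Robot

A 6-joint arm with a two-finger parallel gripper is mounted at the origin on the work surface. World frame = base frame: x ahead of the robot, y to its left, z up, the work surface at z = 0. Lengths are in m, angles in rad, forces in N, time in s.
With the tool pointing down it reaches from about 0.375 to 0.975 m from the base axis. Payload 3.8 kg.
Tool frame: the origin (TCP) lies on the centre line of the jaws, within the pads' length; the fingertips stand 25 mm ahead of it and the grasp point (between the pads) lies 6 mm ahead of it; z points along the fingers, y is the direction in which the jaws open and shut (so a half turn about z gives the same grasp; the last joint's range is limited). The gripper opens to 85 mm and grips with 20 to 120 N. Pads are 22 mm wide; open, the fingers measure 114 mm over their backs; the gripper's body (76 mm by 85 mm) begins 54 mm behind the grasp point. The pads swing forward as they close: fully open they stand 13 mm farther back than shut.
Start: joints at [1.194, 0.264, 1.604, -0, 1.274, -0.037], TCP at [0.225, 0.636, 0.224] pointing down, gripper open.
Joint ranges: [-2.63, 2.63], [-0.94, 2.18], [0.31, 2.57], [-1.31, 4.45], [0, 2.66], [-2.55, 2.55]. Speed limits (rad/s): [2.57, 2.57, 3.14, 3.14, 3.14, 3.14].

## Interface

Orientations are given as a rotation vector (axis times angle).
In Python, from workcell import bot gives the robot as it stands.
- The arm moves only by the tool servo_tool, never from a script. Its argument "moves" is a list of rows, each a list of 3 entries, a list of its own where there are three numbers: the closure in counts, from 0 (fully open) to 255 (shut), then the shift along the tool's x, y, z in m, then the turn about the tool's z in rad. A call has exactly 8 rows; each row shifts and turns the pose as measured when the row begins, along the tool's axes as they then stand; what a row does not reach is not made up. A row lasts 1/12 s, in which the tool goes at most 41.7 mm and 7.16 degrees, less where a joint would pass 70% of its speed; a pose out of reach is approached as far as the arm can. A call is refused whole if a number of a shift passes 0.0417 or a number of a turn 0.125, either way. A call with a gripper value outside its range is refused whole. The fingers move at their own pace and stop on an object; "newtons" is the grip in N (left out, the last holds). Time passes only in rows, so rows that do not move let the fingers close, or fill a call up. It gives the time, the measured TCP pose, the force and the opening at its end, in the units of the state.
- bot.read_state(): the state, without advancing time (a new reading comes with each control period).
- bot.read_camera(name): name is "scene" or "top" or "wrist"; returns a dict with "pixels" (384x512x3 uint8, red, green, blue), "depth" (384x512 float32, m along the optical axis (not along the pixel's ray), 0 where there is no reading), "intrinsics" (3x3 intrinsics, pixels), "dist" ([k1, k2, p1, p2, k3] as OpenCV has them; the pictures are not rectified), "R" (3x3) and "t" (3): a world point X has camera coordinates R X + t. Camera axes: x right, y down, z forward; pixel columns grow to the right and rows downward; lengths in m; the calibration is good to about 2 mm. A picture is of the moment at which its call begins.
- bot.finish_job(): hands the job in, once; it reports no verdict.
The state is a dict: "time": time; "q": joint angles; "joint_vel": joint speeds; "joint_torque": joint torques, N m; "tool_pos": TCP position; "tcp_rot": TCP orientation; "wrist_force": force on the tool from outside, world axes, zero at the start; "torque": the same for the moment, N m; "width": opening from 0.0 (shut) to 1.0 (fully open).
Only numpy, scipy, OpenCV 4.12 (cv2) and the standard library are available. Lean on these libraries where they do the work, as an engineer would, in place of code of your own. Each camera call takes 0.05 s, during which the arm holds its last target.

## Task

The two-pan balance on the film counter leans because one pan carries a wide and a narrow chrome film cassette and the other only one narrow one. Move the narrow cassette from the heavy pan into the empty pocket of the light pan, feeling for the pocket with light pressure and never bearing hard on the pans, until it stands fully home and both pans float level. Leave the other two cassettes in their pockets and everything else on the counter where it is.

Things in the scene. Friction and masses are not known exactly. Their poses are not given: they have to be found in the camera images.
- balance: grey housing of the two-pan balance, fixed, 210 (x) by 310 (y) by 70 mm high, low bar on its middle to 76 mm. Origin: centre of its underside, on the counter. Pan centres lie 90 mm either side along its y axis; either pan can be on either side. The pans move only vertically, one as much down as the other up, 10 mm each way, and take 1-2 s to settle. Level: pan floors 115 mm above this origin.
- tray_full: heavy pan: steel tray 200 (x) by 88 mm (y), axes parallel to the balance. Origin: centre of its floor. At the start down on its stop, 105 mm above the balance origin. Black 8 mm thick blocks on it have round pockets through to the floor at y = 0: x = -50 mm (53 mm wide, holds cassette_wide) and x = +45 mm (41 mm wide, holds cassette_move).
- tray_spare: light pan, same size, frame and travel; at the start up on its stop (125 mm). Pocket at x = -50 mm (41 mm wide, holds cassette_stay). On its +x end the black block with the empty pocket. With cassette_move in the hand, pushing this pan down off its top stop takes about 1.1 N, rising by 0.08 N per mm; it is hard at the lower stop, so touch it slowly.
- nest_mid (a point): on the light pan's floor at x = +45 mm, y = 0: nominal centre of the empty pocket, 41 mm wide in a block 80 (x) by 84 by 8 mm. The block was set by hand: the true centre lies up to 10 mm off along the pan's x, either way, unreported (y is true); it will not shift. Beside the pocket a cassette rests on the block, 8 mm up; slid lightly along x it finds the pocket and the pan springs up.
- cassette_move: narrow chrome cassette to be moved: upright cylinder 38 mm wide, 78 mm tall, with a black spool stub 14 mm wide and 8 mm high on top, 180 g. Origin: centre of its underside, z up along the cylinder. Fully home its underside is on the pan floor.
- cassette_stay: the same kind of narrow cassette, 180 g, in the light pan; stays there. Origin: centre of its underside.
- cassette_wide: wide chrome cassette, 50 mm wide, 78 mm tall, same stub, 360 g, in the heavy pan; stays there. Origin: centre of its underside.
- loader: bystander: grey bulk film loader, about 100 by 165 by 87 mm, round black knob on top. Origin: underside.
- cartridge0: bystander: small chrome film cartridge, 25 mm wide, 50 mm tall, standing. Origin: underside.
- cartridge1: bystander: second small chrome cartridge, same. Origin: underside.
- retriever: bystander: flat black film leader retriever, 100 by 34 by 11 mm. Origin: underside.
- dome: bystander: amber glass safelight dome, 96 mm wide, 56 mm high. Origin: underside.
- core: bystander: black film core, 50 mm wide, 36 mm high. Origin: underside.
- film_clip: bystander: steel film clip, 60 by 18 by 10 mm, lying on the housing between the pans. Origin: underside.
Not all that is in view belongs to the job. Leave any yellow look-alike of the cassette_move alone.

How it is judged:
By the outcome, as a careful person would: the job done as asked, in the order asked, and still so for the second after the job is handed in, with the robot touching nothing.
It also fails if it takes over 51 s, if anything falls off the work surface, if the arm or the gripper's body presses on something with over 40 N, if the wrist force passes 120 N, or if a joint passes its speed limit or range.

## Working session

There is one attempt and no reset: what is moved stays moved. The work goes in short steps, Python scripts to look and compute and a tool call to move; the robot and the scene stay as the last step left them, time stands still between calls to the robot, and variables do not carry over. Pictures are saved under pics/ and viewed, and the job is handed in when it is done.

Besides the shell and the picture viewer there is one more tool, called in YAML: its name, and indented under it one key for each argument. servo_tool: Moves the arm, as the interface text tells. Its arguments: {"type":"object","properties":{"moves":{"type":"array","items":{"type":"array"}},"newtons":{"type":"number"}},"required":["moves"]}

```bash
mkdir -p pics
cat > h.py <<'E'
import numpy as np,cv2
from workcell import bot
def cam(n):
    return bot.read_camera(n)
def save(im,name): cv2.imwrite('pics/'+name+'.png',cv2.cvtColor(im,cv2.COLOR_RGB2BGR))
def ray(c,u,v):
    p=cv2.undistortPoints(np.array([[[u,v]]],float),c['intrinsics'],np.array(c['dist']))[0,0]
    R=np.array(c['R']);t=np.array(c['t'])
    return -R.T@t, R.T@np.array([p[0],p[1],1.])
def onz(c,u,v,z):
    o,d=ray(c,u,v); return o+d*(z-o[2])/d[2]
def dp(c,u,v):
    o,d=ray(c,u,v); return o+d*c['depth'][int(round(v)),int(round(u))]
def proj(c,X):
    R=np.array(c['R']);t=np.array(c['t'])
    return cv2.projectPoints(np.array([X],float),cv2.Rodrigues(R)[0],t,c['intrinsics'],np.array(c['dist']))[0][0,0]
E
python3 - <<'E'
from h import *
import pickle
cs={n:cam(n) for n in("scene","top","wrist")}
pickle.dump(cs,open('c0.pkl','wb'))
for n in cs: save(cs[n]['pixels'],n+'0')
print(bot.read_state())
E
```

```text
{'time': 0.15, 'q': array([ 1.19409352e+00,  2.64585786e-01,  1.60509566e+00, -1.01637598e-05,
        1.27371314e+00, -3.68814010e-02]), 'joint_vel': array([-4.22321422e-04, -3.81618694e-03, -4.76672301e-03, -8.21977813e-04,
        6.46265407e-05,  1.68753717e-04]), 'joint_torque': array([ 5.55962743e-04, -5.15909278e+01, -3.67957270e+01, -2.05067572e-04,
        8.01828748e-03, -1.29009192e-05]), 'tool_pos': array([0.22476183, 0.63584219, 0.22292513]), 'tcp_rot': array([-5.31159751e-01, -3.09599762e+00,  2.77297829e-03]), 'wrist_force': array([-0.36781703, -0.10284188, -0.78135818]), 'torque': array([ 0.01038124, -0.04114457, -0.04007661]), 'width': 0.9998328117143452}
```

View pics/scene0.png

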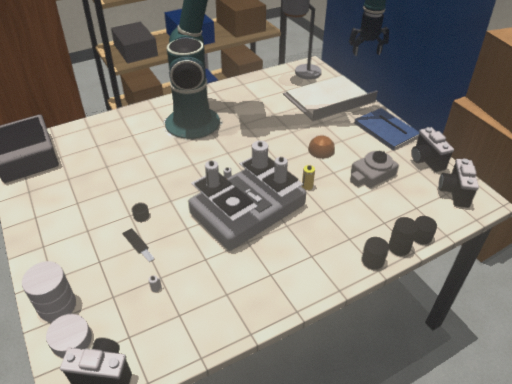

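View pics/top0.png

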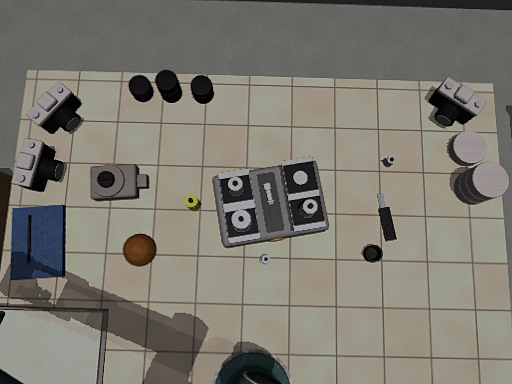

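View pics/wrist0.png

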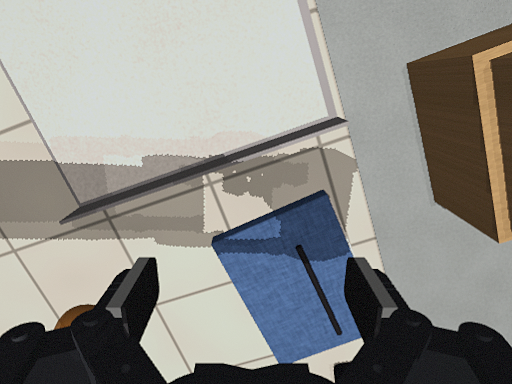

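The top view shows the balance at about (270,200). Its left pan holds two cassettes, at (235,184) and (240,219). The right pan holds one at (310,207), with the empty pocket at (300,178). 

Things that could be mistaken for cassette_move, by top pixel:
- Narrow chrome at (235,184), in the two-cassette pan: my choice.
- Wide chrome at (240,219).
- cassette_stay at (310,207).
- Yellow look-alike at (192,202).
- Small cartridges at (265,259) and (389,160).

Next is the close crop and the measurements.

Run:
```python
from h import *
import pickle
cs=pickle.load(open('c0.pkl','rb'))
c=cs['top']; im=c['pixels']
save(cv2.resize(im[145:265,180:340],None,fx=5,fy=5,interpolation=cv2.INTER_CUBIC),'cropT')
s=cs['scene']; save(cv2.resize(s['pixels'][125:250,180:325],None,fx=5,fy=4.8,interpolation=cv2.INTER_CUBIC)[:600],'cropS')
print(c['intrinsics'],c['dist'],-np.array(c['R']).T@c['t'])
for uv in [(235,184),(240,219),(310,207),(300,178),(192,202),(270,195),(265,259),(270,230)]:
    print(uv,dp(c,*uv).round(4))
```

```text
[[447.6921772    0.         259.76283781]
 [  0.         447.6921772  192.36218837]
 [  0.           0.           1.        ]] [-0.01700933  0.          0.          0.          0.        ] [0.30583695 0.00425829 1.33036537]
(235, 184) [0.5513 0.0605 0.1893]
(240, 219) [0.4601 0.0444 0.1879]
(310, 207) [ 0.4921 -0.1325  0.2131]
(300, 178) [ 0.587  -0.1152  0.1261]
(192, 202) [0.52   0.1862 0.0759]
(270, 195) [ 0.5467 -0.0349  0.075 ]
(265, 259) [ 0.3663 -0.0254  0.0527]
(270, 230) [ 0.4466 -0.0371  0.0735]
```

View pics/cropT.png

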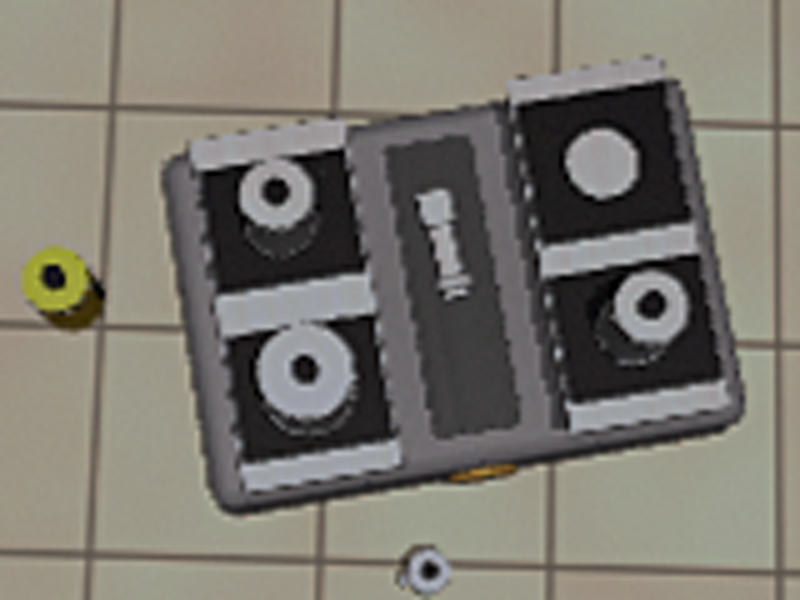

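View pics/cropS.png

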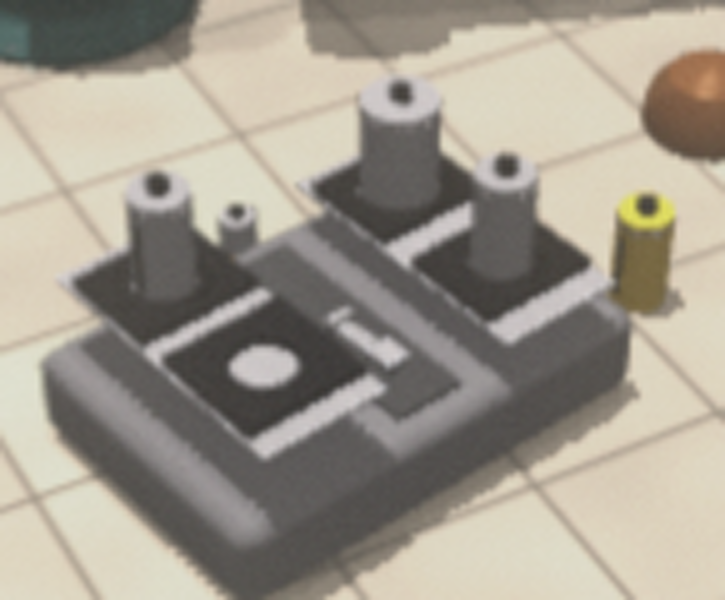

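```bash
cat > meas.py <<'E'
from h import *
import pickle
cs=pickle.load(open('c0.pkl','rb'))
c=cs['top']; im=c['pixels']
g=cv2.cvtColor(im,cv2.COLOR_RGB2GRAY)
D=c['depth']
v,u=np.mgrid[0:384,0:512]
p=cv2.undistortPoints(np.stack([u,v],-1).reshape(-1,1,2).astype(float),c['intrinsics'],np.array(c['dist'])).reshape(384,512,2)
P=np.dstack([p,np.ones((384,512))])*D[...,None]
W=(P-np.array(c['t']))@np.array(c['R'])
def ring(cu,cv_,r,zr,ztop,lab):
    m=((u-cu)**2+(v-cv_)**2<r*r)&(W[...,2]>zr[0])&(W[...,2]<zr[1])
    mm=m.astype(np.uint8); ct=max(cv2.findContours(mm,0,1)[0],key=cv2.contourArea)
    (x,y),rad=cv2.minEnclosingCircle(ct)
    h=cv2.convexHull(ct);M=cv2.moments(h);cx,cy=M['m10']/M['m00'],M['m01']/M['m00']
    print(lab,m.sum(),(round(cx,2),round(cy,2)),round(rad,2),onz(c,cx,cy,ztop).round(4),onz(c,x,y,ztop).round(4), W[m].mean(0).round(4))
    return onz(c,cx,cy,ztop)
a=ring(235,184,14,(.165,.2),.183,'move')
b=ring(240,219,16,(.165,.2),.183,'wide')
s=ring(310,207,14,(.185,.22),.203,'stay')
# colour pocket
m=((u-300.5)**2+(v-178)**2<10**2)&(g>110)
w=np.clip(g.astype(float)-60,0,None)*((u-300.5)**2+(v-178)**2<11**2)
print('pocket',m.sum(), (u[m].mean(),v[m].mean()),((u*w).sum()/w.sum(),(v*w).sum()/w.sum()),onz(c,u[m].mean(),v[m].mean(),.129).round(4))
d=(a-b)[:2]; print('dist',np.linalg.norm(d),'yaw',np.degrees(np.arctan2(d[1],d[0])))
# trays by height
for lab,zr,side in(('heavy',(.09,.118),1),('light',(.118,.145),-1)):
    m=(W[...,2]>zr[0])&(W[...,2]<zr[1])&(u>205)&(u<335)&(v>145)&(v<255)
    m&= (u<272) if side>0 else (u>270)
    ct=max(cv2.findContours(m.astype(np.uint8),0,1)[0],key=cv2.contourArea)
    q=np.array([onz(c,*k[0],np.mean(zr))[:2] for k in ct])
    r=cv2.minAreaRect((q*1000).astype(np.float32)); print(lab,m.sum(),r)
m=(W[...,2]>.06)&(u>205)&(u<335)&(v>145)&(v<255)
E
python3 meas.py
```

```text
move 175 (234.61, 183.95) 7.52 [0.5528 0.0618 0.183 ] [0.5528 0.0617 0.183 ] [0.5529 0.0619 0.1825]
wide 302 (240.43, 219.03) 9.74 [0.4607 0.0434 0.183 ] [0.4606 0.0435 0.183 ] [0.4606 0.0435 0.1831]
stay 184 (309.07, 206.6) 7.71 [ 0.4948 -0.1314  0.203 ] [ 0.4947 -0.1317  0.203 ] [ 0.4949 -0.1315  0.203 ]
pocket 147 (np.float64(299.89115646258506), np.float64(177.22448979591837)) (np.float64(300.0067877819924), np.float64(177.20503094430026)) [ 0.5885 -0.1146  0.129 ]
dist 0.09394902063979695 yaw 11.291506120390684
heavy 1681 ((510.5466003417969, 53.468441009521484), (200.16680908203125, 87.921142578125), 11.26149845123291)
light 2059 ((544.0236206054688, -122.159423828125), (198.76968383789062, 87.4776382446289), 11.220175743103027)
```

Checks:
- The cassette tops measure z = 0.183 and 0.203, as expected.
- Cassette spacing is 94 mm (nominal 95) and tray size 200 x 88 mm.
- Yaw is 11.3°.
- cassette_move is at (0.553, 0.062).

The narrow chrome one in the two-cassette pan is confirmed in both crops. Now moving over.

servo_tool:
  moves:
    - [0,[-0.03,-0.026,0],0]
    - [0,[-0.031,-0.027,0],0]
    - [0,[-0.031,-0.027,0],0]
    - [0,[-0.031,-0.027,0],0]
    - [0,[-0.031,-0.027,0],0]
    - [0,[-0.031,-0.027,0],0]
    - [0,[-0.031,-0.027,0],0]
    - [0,[-0.031,-0.027,0],0]
  newtons: 40

```text
time: 0.82
tool_pos: [0.384, 0.3501, 0.2177]
tcp_rot: [-0.509, -3.096, 0.006]
wrist_force: [0.5, 0.3, -0.3]
width: 1.001
```

```bash
cat > plan.py <<'E'
from h import *
from scipy.spatial.transform import Rotation as Ro
import sys
def plan(x,y,z):
    s=bot.read_state(); R=Ro.from_rotvec(s['tcp_rot']).as_matrix(); p=np.array(s['tool_pos'])
    d=R.T@(np.array([x,y,z])-p)
    ya=np.degrees(np.arctan2(R[1,1],R[0,1]))
    e=(ya-101.25+90)%180-90
    print('t',round(s['time'],2),'p',p.round(4),'w',round(float(s['width']),3),'F',np.round(s['wrist_force'],2),'q6',round(s['q'][5],2),'tilt',np.degrees(np.arccos(-R[2,2])).round(2))
    print('tool shift',d.round(4),'turn',np.radians(e).round(4),'n',np.linalg.norm(d).round(3))
plan(*map(float,sys.argv[1:4]))
E
python3 plan.py .553 .062 .224
```

```text
t 0.82 p [0.384  0.3501 0.2177] w 1.001 F [ 0.45  0.33 -0.28] q6 -0.55 tilt 0.32
tool shift [-0.2523 -0.2188 -0.0062] turn -0.5222 n 0.334
```

servo_tool:
  moves:
    - [0,[-0.031,-0.027,0],0]
    - [0,[-0.031,-0.027,-0.002],0]
    - [0,[-0.031,-0.027,-0.002],0]
    - [0,[-0.031,-0.027,0],0]
    - [0,[-0.031,-0.027,0],-0.12]
    - [0,[-0.027,-0.031,0],-0.12]
    - [0,[-0.023,-0.034,0],-0.12]
    - [0,[-0.019,-0.036,0],-0.12]

```text
time: 1.48
tool_pos: [0.5387, 0.0699, 0.2209]
tcp_rot: [0.208, -3.13, 0.004]
wrist_force: [1.0, 0.4, -0.1]
width: 1.0
```

```bash
python3 plan.py .553 .062 .215
python3 - <<'E'
from h import *
c=cam('wrist'); save(c['pixels'],'w1')
E
```

```text
t 1.48 p [0.5387 0.0699 0.2209] w 1.0 F [ 1.    0.36 -0.14] q6 -1.62 tilt 0.33
tool shift [-0.0132 -0.0097  0.0058] turn -0.0638 n 0.017
```

View pics/w1.png

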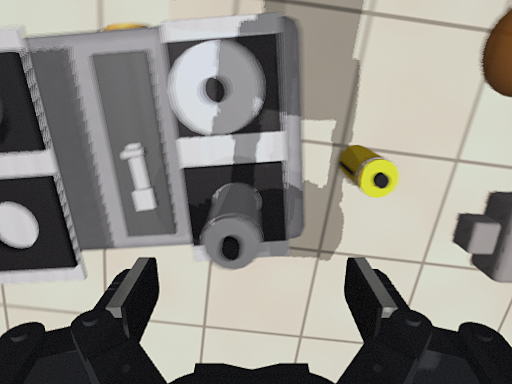

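The wrist view shows cassette_move at (231,246), the wide one at (215,88), the empty pocket at (15,225) and the yellow look-alike at (380,180), which I'll leave alone. I'll cross-check the positions from this view.

Run:
```python
from h import *
c=cam('wrist'); save(c['pixels'],'w1b')
g=cv2.cvtColor(c['pixels'],cv2.COLOR_RGB2GRAY); v,u=np.mgrid[0:384,0:512]
def dark(cu,cv_,r,thr,z,inv=1):
    m=((u-cu)**2+(v-cv_)**2<r*r)&((g<thr) if inv>0 else (g>thr))
    n,l,st,ce=cv2.connectedComponentsWithStats(m.astype(np.uint8)); i=1+np.argmax(st[1:,4])
    print(st[i],ce[i].round(1),onz(c,*ce[i],z).round(4))
dark(231,246,15,60,.191); dark(215,89,18,70,.191)
dark(15,225,32,120,.129,-1)
for q in((231,230),(215,70),(250,236)): print(dp(c,*q).round(4))
```

```text
[233 233  13  22 222] [239.1 244.1] [0.5544 0.0588 0.191 ]
[220  74  13  23 194] [226.6  84.8] [0.4632 0.0406 0.191 ]
[   2  195   45   45 1498] [ 24.3 217.3] [ 0.5873 -0.1145  0.129 ]
[0.5495 0.0526 0.1828]
[0.4566 0.0329 0.1832]
[0.549  0.0647 0.1888]
```

```bash
python3 plan.py .553 .062 .215
python3 - <<'E'
from h import *
c=cam('wrist'); save(c['pixels'],'w1c')
g=cv2.cvtColor(c['pixels'],cv2.COLOR_RGB2GRAY); v,u=np.mgrid[0:384,0:512]
def dark(cu,cv_,r,thr,z,inv=1):
    m=((u-cu)**2+(v-cv_)**2<r*r)&((g<thr) if inv>0 else (g>thr))
    n,l,st,ce=cv2.connectedComponentsWithStats(m.astype(np.uint8)); i=1+np.argmax(st[1:,4])
    b=st[i]; cc=(b[0]+b[2]/2-.5,b[1]+b[3]/2-.5)
    print(st[i],ce[i].round(1),onz(c,*ce[i],z).round(4),onz(c,*cc,z).round(4))
dark(239,243,24,50,.191); dark(225,85,24,50,.191)
dark(25,217,40,120,.129,-1)
E
```

```text
t 1.58 p [0.5404 0.067  0.2209] w 0.998 F [ 1.    0.67 -0.3 ] q6 -1.61 tilt 0.38
tool shift [-0.0119 -0.0065  0.0058] turn -0.0714 n 0.015
[228 233  22  24 442] [238.7 244.6] [0.5529 0.0616 0.191 ] [0.5528 0.0615 0.191 ]
[217  72  20  27 417] [226.2  85.4] [0.4615 0.0447 0.191 ] [0.4613 0.0449 0.191 ]
[   0  201   44   43 1469] [ 21.1 222.2] [ 0.5874 -0.1141  0.129 ] [ 0.5871 -0.1137  0.129 ]
```

View pics/w1c.png

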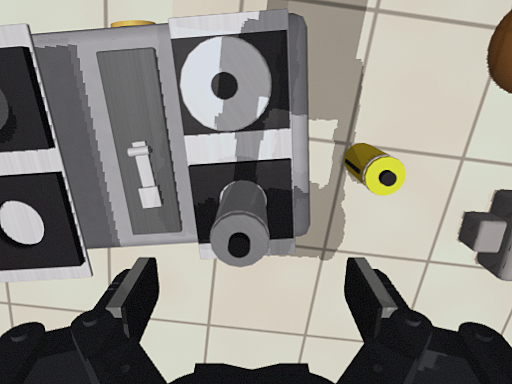

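Wrist and top agree within about 1 mm: cassette (0.553, 0.0617), pocket (0.588, -0.1143). Now aligning.

servo_tool:
  moves:
    - [0,[-0.006,-0.003,0],-0.07]
    - [0,[-0.006,-0.003,0],0]
    - [0,[0,0,0.002],0]
    - [0,[0,0,0.002],0]
    - [0,[0,0,0],0]
    - [0,[0,0,0],0]
    - [0,[0,0,0],0]
    - [0,[0,0,0],0]

```text
time: 2.3
tool_pos: [0.5483, 0.0704, 0.2143]
tcp_rot: [0.293, -3.117, 0.0]
wrist_force: [0.3, -0.3, -0.6]
width: 0.995
```

```bash
python3 plan.py .553 .0617 .169
```

```text
t 2.3 p [0.5483 0.0704 0.2143] w 0.995 F [ 0.26 -0.27 -0.57] q6 -1.68 tilt 0.63
tool shift [-0.0035 -0.0094  0.0453] turn -0.0091 n 0.046
```

servo_tool:
  moves:
    - [0,[-0.004,-0.009,0],-0.01]
    - [0,[0,0,0],0]
    - [0,[0,0,0.0],0]
    - [0,[0,0,0],0]
    - [0,[0,0,0],0]
    - [0,[0,0,0],0]
    - [0,[0,0,0],0]
    - [0,[0,0,0],0]

```text
time: 2.97
tool_pos: [0.5546, 0.0614, 0.2148]
tcp_rot: [0.309, -3.116, 0.0]
wrist_force: [0.6, -0.3, 0.6]
width: 0.999
```

```bash
python3 plan.py .553 .0617 .169
```

```text
t 2.97 p [0.5546 0.0614 0.2148] w 0.999 F [ 0.59 -0.28  0.6 ] q6 -1.7 tilt 0.57
tool shift [0.0011 0.0005 0.0458] turn 0.0013 n 0.046
```

servo_tool:
  moves:
    - [0,[0.001,0,0.01],0]
    - [0,[0,0,0.012],0]
    - [0,[0,0,0.012],0]
    - [0,[0,0,0.01],0]
    - [0,[0,0,0.002],0]
    - [0,[0,0,0],0]
    - [0,[0,0,0],0]
    - [0,[0,0,0],0]

```text
time: 3.63
tool_pos: [0.5508, 0.0612, 0.161]
tcp_rot: [0.309, -3.111, -0.0]
wrist_force: [-0.2, -0.5, 0.2]
width: 1.001
```

```bash
python3 plan.py .553 .0617 .169
```

```text
t 3.63 p [0.5508 0.0612 0.161 ] w 1.001 F [-0.17 -0.48  0.22] q6 -1.7 tilt 0.87
tool shift [-0.0022  0.     -0.0081] turn 0.0015 n 0.008
```

servo_tool:
  moves:
    - [0,[-0.002,0,-0.003],0]
    - [60,[0,0,0],0]
    - [100,[0,0,0],0]
    - [180,[0,0,0],0]
    - [180,[0,0,0],0]
    - [180,[0,0,0],0]
    - [180,[0,0,0],0]
    - [180,[0,0,0],0]
  newtons: 40

```text
time: 4.3
tool_pos: [0.5551, 0.0618, 0.1671]
tcp_rot: [0.309, -3.116, 0.0]
wrist_force: [-0.3, -0.1, -0.3]
width: 0.408
```

```bash
python3 plan.py .553 .0617 .169
```

```text
t 4.3 p [0.5551 0.0618 0.1671] w 0.408 F [-0.28 -0.07 -0.33] q6 -1.7 tilt 0.57
tool shift [ 0.0021  0.0004 -0.0019] turn 0.0015 n 0.003
```

servo_tool:
  moves:
    - [180,[0,0,0],0]
    - [180,[0,0,-0.004],0]
    - [180,[0,0,-0.008],0]
    - [180,[0,0,-0.01],0]
    - [180,[0,0,-0.01],0]
    - [180,[0,0,-0.01],0]
    - [180,[0,0,-0.005],0]
    - [180,[0,0,0],0]

```text
time: 4.97
tool_pos: [0.5548, 0.0618, 0.2186]
tcp_rot: [0.309, -3.115, -0.0]
wrist_force: [0.0, -0.6, -1.9]
width: 0.401
```

```bash
python3 plan.py .588 -.1144 .217
```

```text
t 4.97 p [0.5548 0.0618 0.2186] w 0.401 F [ 0.02 -0.61 -1.92] q6 -1.7 tilt 0.67
tool shift [ 0.0021 -0.1793  0.0014] turn 0.0016 n 0.179
```

servo_tool:
  moves:
    - [180,[0,-0.015,0],0]
    - [180,[0,-0.03,0],0]
    - [180,[0,-0.035,0],0]
    - [180,[0,-0.035,0],0]
    - [180,[0,-0.03,0],0]
    - [180,[0,-0.018,0],0]
    - [180,[0,-0.006,0],0]
    - [180,[0,0,0],0]

```text
time: 5.63
tool_pos: [0.591, -0.1088, 0.2214]
tcp_rot: [0.317, -3.12, -0.001]
wrist_force: [-0.2, 0.1, -2.5]
width: 0.407
```

```bash
python3 plan.py .590 -.1144 .217;  python3 - <<'E'
from h import *
import pickle
cs={n:cam(n) for n in('top','wrist','scene')}
pickle.dump(cs,open('c1.pkl','wb'))
save(np.hstack([cs['top']['pixels'][145:265,180:340].repeat(3,0).repeat(3,1)[:360,:480]]),'t2'); save(cs['wrist']['pixels'],'w2')
save(cv2.resize(cs['scene']['pixels'][125:250,180:325],None,fx=4,fy=4,interpolation=cv2.INTER_CUBIC),'s2')
print(bot.read_state()['tool_pos'])
E
```

```text
t 5.63 p [ 0.591  -0.1088  0.2214] w 0.407 F [-0.16  0.11 -2.47] q6 -2.0 tilt 0.33
tool shift [ 0.0021 -0.0053  0.0044] turn 0.0061 n 0.007
[ 0.59060441 -0.10635153  0.22125199]
```

View pics/w2.png

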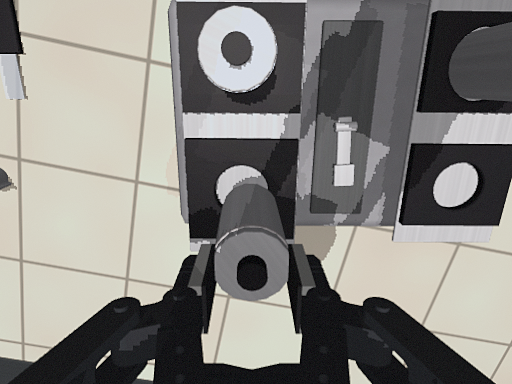

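View pics/s2.png

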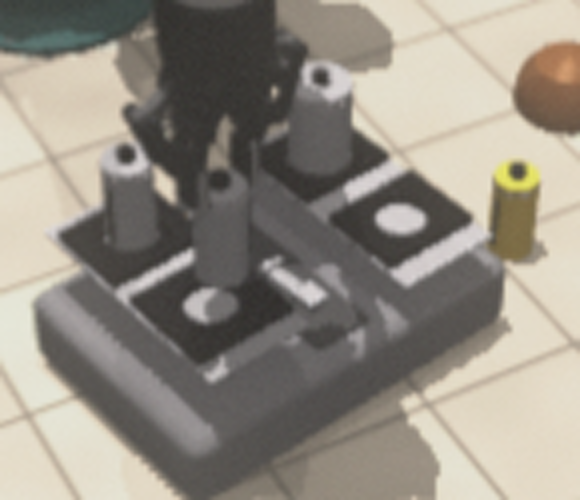

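```bash
python3 - <<'E'
from h import *
import pickle
from scipy.optimize import least_squares
cs=pickle.load(open('c1.pkl','rb')); c=cs['wrist']; g=cv2.cvtColor(c['pixels'],cv2.COLOR_RGB2GRAY).astype(float)
ex=np.array([.9808,.1951]);ey=np.array([-.1951,.9808])
C=-np.array(c['R']).T@c['t']; print('cam',C.round(3))
def arc(cu,cv_,angs,z,lab,r=20.5):
    pts=[]
    for a in np.radians(angs):
        rr=np.arange(12,38,.25)
        uu=cu+rr*np.cos(a);vv=cv_+rr*np.sin(a)
        s=cv2.remap(g.astype(np.float32),uu.astype(np.float32)[None],vv.astype(np.float32)[None],1)[0]
        s=cv2.GaussianBlur(s[None],(9,1),2)[0]
        k=np.argmin(np.gradient(s)); pts.append(onz(c,uu[k],vv[k],z)[:2])
    pts=np.array(pts)*1000
    f=lambda p:np.hypot(*(pts-p[:2]).T)-r
    o=least_squares(f,pts.mean(0)+[10,0],loss='soft_l1')
    print(lab,(o.x/1000).round(4),'res',np.abs(o.fun).round(1).tolist() if 0 else np.round(f(o.x),1))
    return o.x/1000
a=arc(241,186,range(190,351,10),.133,'spare rim up-arc')
b=arc(457,184,range(190,351,10),.113,'heavy rim up-arc')
d=a-b; print('spare-heavy in balance frame',d@ex,d@ey)
# stubs
v,u=np.mgrid[0:384,0:512]
def stub(cu,cv_,z):
    m=((u-cu)**2+(v-cv_)**2<26**2)&(g<50)
    n,l,st,ce=cv2.connectedComponentsWithStats(m.astype(np.uint8)); i=1+np.argmax(st[1:,4])
    P=onz(c,*ce[i],z); print(st[i],ce[i].round(1),P.round(4)); return P[:2]
s=stub(236,48,.211); print('stay->spare',(a-s)@ex,(a-s)@ey)
h=stub(251,272,.245); print('held-spare',(h-a)@ex,(h-a)@ey)
print(dp(c,251,245),dp(c,236,30))
E
python3 plan.py .590 -.1144 .217
```

```text
cam [ 0.511 -0.124  0.372]
spare rim up-arc [ 0.5886 -0.1153] res [-0.3 -0.2 -0.1 -0.3  0.2  0.   0.2 -0.   0.2  0.2  0.2  0.1  0.  -0.1
 -0.5 -0.1 -0.2]
heavy rim up-arc [0.5561 0.0596] res [-1.1 -1.  -0.6 -0.6 -0.2 -0.2  0.3  0.3  0.6  0.7  1.1  0.4  0.4 -0.4
 -1.2 -2.  -2.7]
spare-heavy in balance frame -0.002245848897724246 -0.1778459836995294
[228  33   2   2   2] [228.5  33.5] [ 0.4918 -0.1378  0.211 ]
stay->spare 0.09931508029963197 0.003191879622544301
[237 255  30  36 881] [251.4 272.6] [ 0.5886 -0.1076  0.245 ]
held-spare 0.0015475816954868677 0.00754973814165625
[ 0.57903215 -0.10972628  0.23756019] [ 0.48854187 -0.13537913  0.20212719]
t 5.78 p [ 0.5906 -0.1064  0.2213] w 0.399 F [-0.45  0.08 -2.  ] q6 -2.0 tilt 0.36
tool shift [ 0.0022 -0.0078  0.0042] turn 0.0087 n 0.009
```

Seen from the wrist camera, the held cassette needs about +1.5 mm in tool x and -7 mm in tool y to sit over the pocket. Its underside is near z = 0.159. I'll correct that first, then lower.

servo_tool:
  moves:
    - [180,[0.001,-0.007,0],0.005]
    - [180,[0,0,0],0]
    - [180,[0,0,0.003],0]
    - [180,[0,0,0.003],0]
    - [180,[0,0,0.003],0]
    - [180,[0,0,0],0]
    - [180,[0,0,0],0]
    - [180,[0,0,0],0]

```text
time: 6.45
tool_pos: [0.5901, -0.1078, 0.2109]
tcp_rot: [0.323, -3.118, -0.005]
wrist_force: [0.3, 0.5, -2.4]
width: 0.405
```

```bash
python3 plan.py .590 -.1135 .200
cat > look.py <<'E'
from h import *
import pickle,sys
from scipy.optimize import least_squares
n=sys.argv[1]
s=bot.read_state()
c=bot.read_camera('wrist'); pickle.dump(c,open('w%s.pkl'%n,'wb'))
save(c['pixels'],'w'+n)
g=cv2.cvtColor(c['pixels'],cv2.COLOR_RGB2GRAY).astype(float)
v,u=np.mgrid[0:384,0:512]
ex=np.array([.9808,.1951]);ey=np.array([-.1951,.9808])
m=((u-251)**2+(v-272)**2<28**2)&(g<50)
k,l,st,ce=cv2.connectedComponentsWithStats(m.astype(np.uint8)); i=1+np.argmax(st[1:,4])
z=s['tool_pos'][2]+.024
h=onz(c,*ce[i],z)[:2]; print('held',ce[i].round(1),h.round(4),'tcp',s['tool_pos'].round(4),'bottom~',(s['tool_pos'][2]-.062).round(4))
print('held x,y bal',(h@ex).round(4),(h@ey).round(4),'pocket est x',round(np.array([.5886,-.1153])@ex,4),'y',round(np.array([.5886,-.1153])@ey,4))
E
python3 look.py 3
```

```text
t 6.45 p [ 0.5901 -0.1078  0.2109] w 0.405 F [ 0.28  0.48 -2.36] q6 -2.0 tilt 0.46
tool shift [ 0.0012 -0.0056  0.0109] turn 0.0104 n 0.012
held [251.4 272.6] [ 0.5877 -0.1074] tcp [ 0.5901 -0.1078  0.2109] bottom~ 0.1489
held x,y bal 0.5555 -0.22 pocket est x 0.5548 y -0.2279
```

View pics/w3.png

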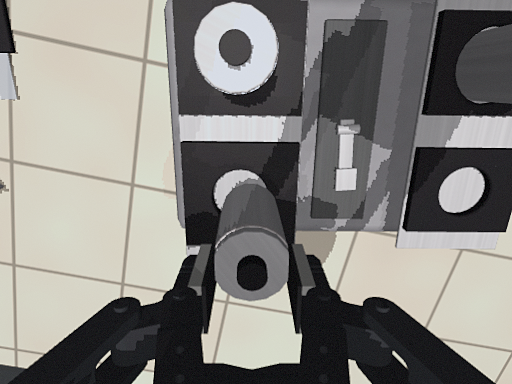

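servo_tool:
  moves:
    - [180,[0.001,-0.007,0],0.005]
    - [180,[0,0,0],0]
    - [180,[0,0,0],0]
    - [180,[0,0,0],0]
    - [180,[0,0,0],0]
    - [180,[0,0,0],0]
    - [180,[0,0,0],0]
    - [180,[0,0,0],0]

```text
time: 7.17
tool_pos: [0.5911, -0.1163, 0.2116]
tcp_rot: [0.314, -3.12, -0.005]
wrist_force: [-0.6, 0.1, -1.6]
width: 0.404
```

```bash
python3 look.py 4
```

```text
held [251.4 272.6] [ 0.5887 -0.1159] tcp [ 0.5911 -0.1163  0.2116] bottom~ 0.1496
held x,y bal 0.5547 -0.2285 pocket est x 0.5548 y -0.2279
```

View pics/w4.png

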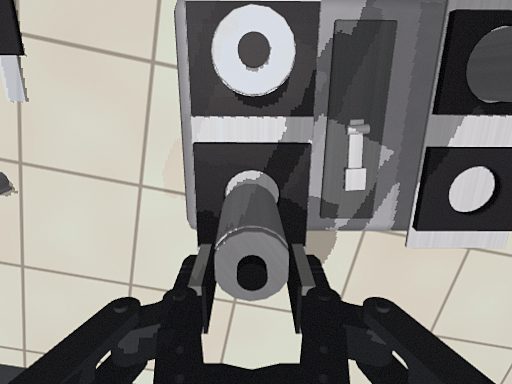

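servo_tool:
  moves:
    - [180,[0,0.001,0.002],0]
    - [180,[0,0,0.002],0]
    - [180,[0,0,0.002],0]
    - [180,[0,0,0.002],0]
    - [180,[0,0,0.001],0]
    - [180,[0,0,0],0]
    - [180,[0,0,0],0]
    - [180,[0,0,0],0]

```text
time: 7.88
tool_pos: [0.5904, -0.1148, 0.201]
tcp_rot: [0.314, -3.119, -0.005]
wrist_force: [0.4, -0.3, -2.0]
width: 0.402
```

```bash
python3 look.py 5
```

```text
held [251.5 272.6] [ 0.588  -0.1144] tcp [ 0.5904 -0.1148  0.201 ] bottom~ 0.139
held x,y bal 0.5544 -0.2269 pocket est x 0.5548 y -0.2279
```

View pics/w5.png

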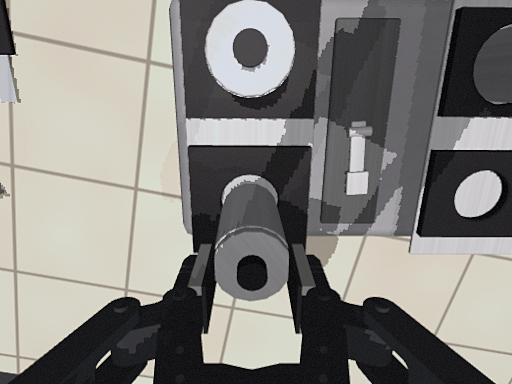

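servo_tool:
  moves:
    - [180,[0,-0.0005,0.001],0]
    - [180,[0,0,0.001],0]
    - [180,[0,0,0.001],0]
    - [180,[0,0,0.001],0]
    - [180,[0,0,0.001],0]
    - [180,[0,0,0.001],0]
    - [180,[0,0,0],0]
    - [180,[0,0,0],0]

```text
time: 8.6
tool_pos: [0.5908, -0.1154, 0.1947]
tcp_rot: [0.314, -3.12, -0.005]
wrist_force: [0.1, 0.6, -2.3]
width: 0.399
```

```bash
python3 look.py 6; python3 plan.py .5904 -.1148 .19
```

```text
held [251.5 272.6] [ 0.5883 -0.115 ] tcp [ 0.5908 -0.1154  0.1947] bottom~ 0.1327
held x,y bal 0.5546 -0.2276 pocket est x 0.5548 y -0.2279
t 8.65 p [ 0.5907 -0.1154  0.1947] w 0.403 F [ 0.17 -0.22 -1.51] q6 -2.01 tilt 0.41
tool shift [0.0002 0.0007 0.0047] turn 0.0042 n 0.005
```

View pics/w6.png

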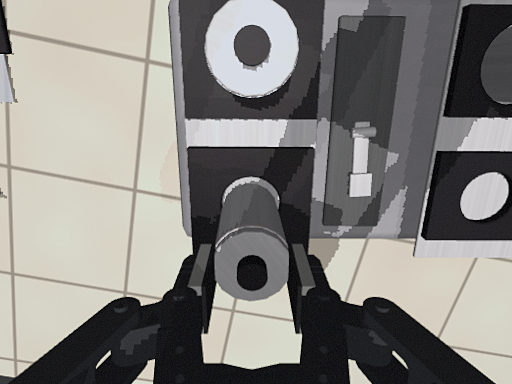

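servo_tool:
  moves:
    - [180,[0,0,0.001],0]
    - [180,[0,0,0.001],0]
    - [180,[0,0,0.001],0]
    - [180,[0,0,0.001],0]
    - [180,[0,0,0.001],0]
    - [180,[0,0,0],0]
    - [180,[0,0,0],0]
    - [180,[0,0,0],0]

```text
time: 9.32
tool_pos: [0.5906, -0.1154, 0.1892]
tcp_rot: [0.314, -3.119, -0.005]
wrist_force: [0.2, 0.1, -3.3]
width: 0.406
```

```bash
cat >> look.py <<'E'
def med(a,b,c0,d): 
    uu,vv=np.meshgrid(np.arange(a,b,2),np.arange(c0,d,2)); 
    return np.median([dp(c,x,y)[2] for x,y in zip(uu.ravel(),vv.ravel()) if c['depth'][y,x]>0]).round(4)
print('light floor strip z',med(195,310,125,142),'light block z',med(192,215,160,200),'heavy block',med(440,455,180,220),'F',s['wrist_force'].round(2))
E
python3 look.py 7; python3 -c "
import pickle
from h import *
for f in ['w6.pkl']:
  c=pickle.load(open(f,'rb')); print(dp(c,250,133),dp(c,203,180))"
```

```text
held [251.5 272.5] [ 0.5882 -0.115 ] tcp [ 0.5906 -0.1154  0.1892] bottom~ 0.1272
held x,y bal 0.5545 -0.2275 pocket est x 0.5548 y -0.2279
light floor strip z 0.125 light block z 0.1331 heavy block 0.1132 F [ 0.22  0.11 -3.26]
[ 0.54115925 -0.12509112  0.12449177] [ 0.5776122  -0.15033301  0.13144344]
```

View pics/w7.png

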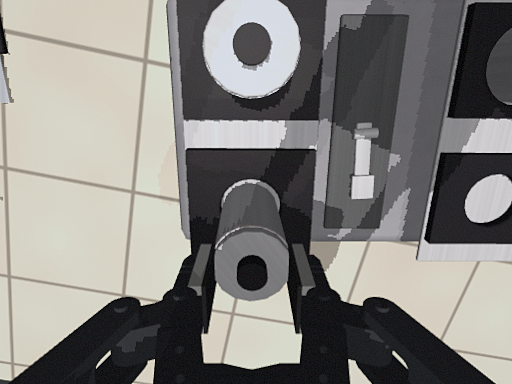

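The underside is at 0.127 and the pan hasn't moved (floor 0.125, block top 0.133), so the cassette is inside the pocket. I'll follow it down to just above level.

servo_tool:
  moves:
    - [180,[0,0,0.001],0]
    - [180,[0,0,0.001],0]
    - [180,[0,0,0.001],0]
    - [180,[0,0,0.001],0]
    - [180,[0,0,0.001],0]
    - [180,[0,0,0.001],0]
    - [180,[0,0,0],0]
    - [180,[0,0,0],0]

```text
time: 10.03
tool_pos: [0.5912, -0.1154, 0.1839]
tcp_rot: [0.314, -3.121, -0.005]
wrist_force: [0.4, -0.2, 0.1]
width: 0.399
```

```bash
python3 look.py 8
```

```text
held [251.4 272.7] [ 0.5888 -0.115 ] tcp [ 0.5912 -0.1154  0.1839] bottom~ 0.1219
held x,y bal 0.5551 -0.2277 pocket est x 0.5548 y -0.2279
light floor strip z 0.1219 light block z 0.1298 heavy block 0.116 F [ 0.41 -0.22  0.11]
```

The pan floor is at 0.1219, which equals the underside height, so the cassette is on the floor and fully home. I'll follow down to level, then release.

servo_tool:
  moves:
    - [180,[0,0,0.001],0]
    - [180,[0,0,0.001],0]
    - [180,[0,0,0.001],0]
    - [180,[0,0,0.001],0]
    - [180,[0,0,0.001],0]
    - [180,[0,0,0.001],0]
    - [180,[0,0,0],0]
    - [180,[0,0,0],0]

```text
time: 10.75
tool_pos: [0.5913, -0.1154, 0.1777]
tcp_rot: [0.314, -3.121, -0.004]
wrist_force: [-0.5, -0.1, -0.2]
width: 0.409
```

```bash
python3 look.py 9
```

```text
held [251.4 272.7] [ 0.5889 -0.115 ] tcp [ 0.5913 -0.1154  0.1777] bottom~ 0.1157
held x,y bal 0.5552 -0.2277 pocket est x 0.5548 y -0.2279
light floor strip z 0.1157 light block z 0.1236 heavy block 0.1147 F [-0.5  -0.05 -0.22]
```

servo_tool:
  moves:
    - [148,[0,0,0],0]
    - [142,[0,0,0],0]
    - [136,[0,0,0],0]
    - [130,[0,0,0],0]
    - [120,[0,0,0],0]
    - [100,[0,0,0],0]
    - [60,[0,0,0],0]
    - [30,[0,0,0],0]

```text
time: 11.47
tool_pos: [0.5923, -0.1158, 0.1784]
tcp_rot: [0.314, -3.124, -0.003]
wrist_force: [-0.7, 0.8, 0.2]
width: 0.865
```

```bash
python3 look.py 10
```

```text
held [250.3 269.8] [ 0.5885 -0.1162] tcp [ 0.5923 -0.1158  0.1784] bottom~ 0.1164
held x,y bal 0.5546 -0.2288 pocket est x 0.5548 y -0.2279
light floor strip z 0.1162 light block z 0.1242 heavy block 0.114 F [-0.71  0.76  0.2 ]
```

View pics/w10.png

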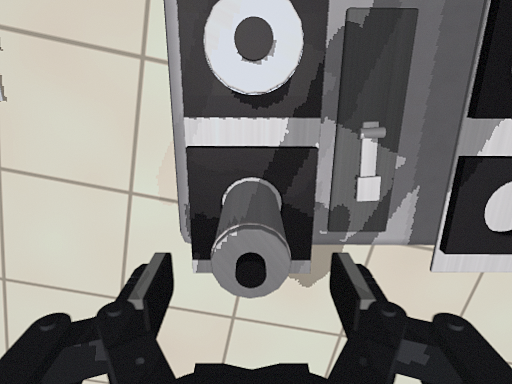

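Released: the cassette stands at (250,270), clear of both jaws. Next I retract straight up.

servo_tool:
  moves:
    - [30,[0,0,-0.004],0]
    - [30,[0,0,-0.008],0]
    - [30,[0,0,-0.012],0]
    - [20,[0,0,-0.015],0]
    - [0,[0,0,-0.02],0]
    - [0,[0,0,-0.02],0]
    - [0,[0,0,-0.02],0]
    - [0,[0,0,-0.01],0]

```text
time: 12.18
tool_pos: [0.591, -0.1155, 0.2946]
tcp_rot: [0.314, -3.12, -0.005]
wrist_force: [0.5, -0.7, 0.3]
width: 0.999
```

servo_tool:
  moves:
    - [0,[0.02,0.02,0],0]
    - [0,[0.02,0.03,0],0]
    - [0,[0.0,0.03,0],0]
    - [0,[0,0.03,0],0]
    - [0,[0,0.03,0],0]
    - [0,[0,0.01,0],0]
    - [0,[0,0,0],0]
    - [0,[0,0,0],0]

```text
time: 12.85
tool_pos: [0.5232, 0.0258, 0.3069]
tcp_rot: [-0.309, 3.115, -0.004]
wrist_force: [0.5, -0.1, 0.7]
width: 0.999
```

servo_tool:
  moves:
    - [0,[0,0,0],0]
    - [0,[0,0,0],0]
    - [0,[0,0,0],0]
    - [0,[0,0,0],0]
    - [0,[0,0,0],0]
    - [0,[0,0,0],0]
    - [0,[0,0,0],0]
    - [0,[0,0,0],0]

```text
time: 13.52
tool_pos: [0.5249, 0.0199, 0.3063]
tcp_rot: [-0.299, 3.117, -0.008]
wrist_force: [-0.3, -0.2, 0.3]
width: 1.0
```

Run:
```python
from h import *
import pickle
cs={n:cam(n) for n in('top','wrist','scene')}
pickle.dump(cs,open('c2.pkl','wb'))
save(cs['wrist']['pixels'],'wf'); save(cv2.resize(cs['scene']['pixels'][125:250,180:325],None,fx=4,fy=4,interpolation=cv2.INTER_CUBIC),'sf')
save(cs['top']['pixels'],'tf')
s=bot.read_state();print(s['time'],s['tool_pos'])
```

```text
13.6667 [0.52485485 0.0200972  0.30636874]
```

View pics/sf.png

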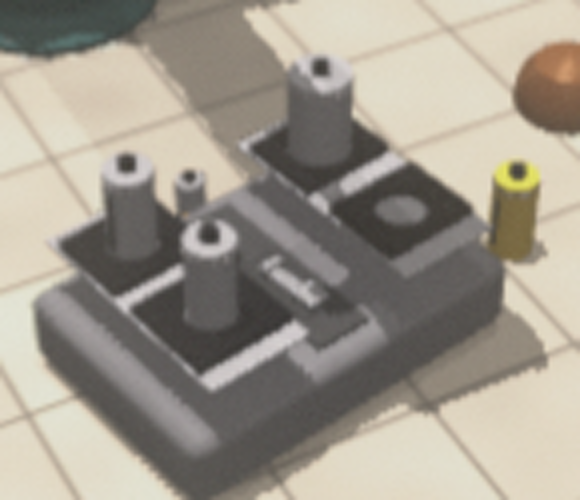

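View pics/wf.png

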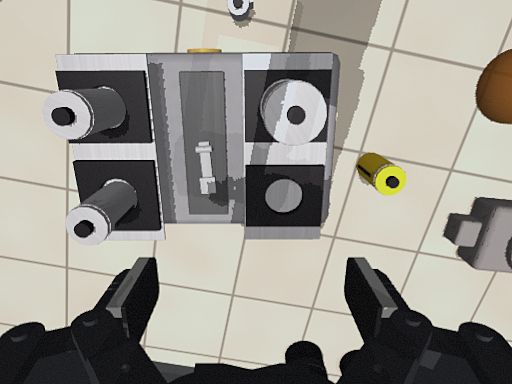

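View pics/tf.png

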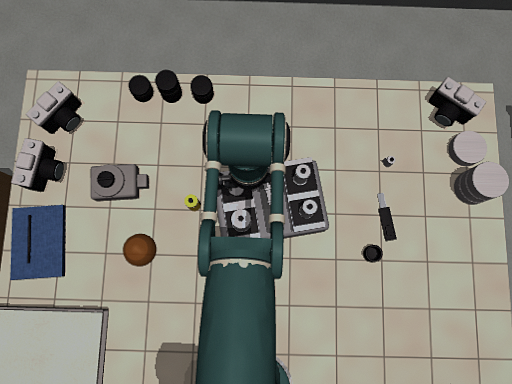

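All three cassettes stand upright. The moved one is at (90,228) in the wrist view, and the loader, dome, clip, cartridges and yellow look-alike are where they were. Last, a check that both pans are level and that the cassette heights match.

Run:
```python
from h import *
import pickle
c=pickle.load(open('c2.pkl','rb'))['wrist']
n=cam('wrist')
def med(c,a,b,e,d):
    return np.median([dp(c,x,y)[2] for x in range(a,b,2) for y in range(e,d,2) if c['depth'][y,x]>0]).round(4)
for k in(c,n):
    print('light strip',med(k,85,145,146,156),'heavy strip',med(k,250,320,147,160),'heavy floor pocket',med(k,275,295,188,205),'move top',med(k,70,82,238,242),'stay top',med(k,48,56,105,125),'wide top',med(k,270,280,100,120))
t=pickle.load(open('c2.pkl','rb'))['top']
print('move/stay top cam',dp(t,307,172).round(4),dp(t,302,166).round(4),dp(t,310,201).round(4),dp(t,315,210).round(4))
```

```text
light strip 0.116 heavy strip 0.1142 heavy floor pocket 0.1141 move top 0.1939 stay top 0.1945 wide top 0.1922
light strip 0.116 heavy strip 0.1142 heavy floor pocket 0.1141 move top 0.1939 stay top 0.1945 wide top 0.192
move/stay top cam [ 0.5886 -0.127   0.1907] [ 0.6032 -0.1133  0.1955] [ 0.512  -0.1355  0.1881] [ 0.4878 -0.1477  0.1944]
```

servo_tool:
  moves:
    - [0,[0,0,0],0]
    - [0,[0,0,0],0]
    - [0,[0,0,0],0]
    - [0,[0,0,0],0]
    - [0,[0,0,0],0]
    - [0,[0,0,0],0]
    - [0,[0,0,0],0]
    - [0,[0,0,0],0]

```text
time: 14.38
tool_pos: [0.5248, 0.0206, 0.3066]
tcp_rot: [-0.301, 3.116, -0.008]
wrist_force: [-0.6, 0.3, -0.4]
width: 1.001
```

Run:
```python
from h import *
n=cam('wrist')
def med(c,a,b,e,d):
    return np.median([dp(c,x,y)[2] for x in range(a,b,2) for y in range(e,d,2) if c['depth'][y,x]>0]).round(4)
k=n
print('light strip',med(k,85,145,146,156),'heavy strip',med(k,250,320,147,160),'move top',med(k,70,82,238,242),'stay top',med(k,48,56,105,125),'wide top',med(k,270,280,100,120),bot.read_state()['joint_vel'].round(3))
```

```text
light strip 0.1161 heavy strip 0.1141 move top 0.1934 stay top 0.1945 wide top 0.1922 [-0.002  0.004  0.001  0.     0.     0.   ]
```

The pans differ by 2 mm (0.116 and 0.114). I'll wait a little to see whether that is still settling.

servo_tool:
  moves:
    - [0,[0,0,0],0]
    - [0,[0,0,0],0]
    - [0,[0,0,0],0]
    - [0,[0,0,0],0]
    - [0,[0,0,0],0]
    - [0,[0,0,0],0]
    - [0,[0,0,0],0]
    - [0,[0,0,0],0]

```text
time: 15.1
tool_pos: [0.5248, 0.0206, 0.3066]
tcp_rot: [-0.301, 3.116, -0.007]
wrist_force: [-0.0, -0.1, 1.4]
width: 1.001
```

servo_tool:
  moves:
    - [0,[0,0,0],0]
    - [0,[0,0,0],0]
    - [0,[0,0,0],0]
    - [0,[0,0,0],0]
    - [0,[0,0,0],0]
    - [0,[0,0,0],0]
    - [0,[0,0,0],0]
    - [0,[0,0,0],0]

```text
time: 15.77
tool_pos: [0.5248, 0.0206, 0.3066]
tcp_rot: [-0.301, 3.116, -0.007]
wrist_force: [-0.2, 0.6, 0.3]
width: 1.006
```

servo_tool:
  moves:
    - [0,[0,0,0],0]
    - [0,[0,0,0],0]
    - [0,[0,0,0],0]
    - [0,[0,0,0],0]
    - [0,[0,0,0],0]
    - [0,[0,0,0],0]
    - [0,[0,0,0],0]
    - [0,[0,0,0],0]

```text
time: 16.43
tool_pos: [0.5248, 0.0206, 0.3066]
tcp_rot: [-0.301, 3.116, -0.007]
wrist_force: [0.2, -0.1, 0.1]
width: 0.998
```

Run:
```python
from h import *
k=cam('wrist')
def med(c,a,b,e,d):
    return np.median([dp(c,x,y)[2] for x in range(a,b,2) for y in range(e,d,2) if c['depth'][y,x]>0]).round(4)
print('light strip',med(k,85,145,146,156),'heavy strip',med(k,250,320,147,160),'light block',med(k,78,95,165,180),'heavy block',med(k,305,320,175,215))
```

```text
light strip 0.116 heavy strip 0.1141 light block 0.1237 heavy block 0.1221
```

The pans are steady, floating free within ±1 mm of level and about 9 mm from either stop. A small mass difference of roughly 8 g would explain that, so I'm handing in.

```bash
python3 -c "
from workcell import bot
print(bot.finish_job())"
```

```text
the job is handed in; nothing more can be done
None
```

I moved the narrow chrome cassette from the heavy pan into the empty pocket of the light pan, and it stands fully home. I handed the job in at about 16.5 s. The wrist camera showed the pocket close to its nominal place, so the cassette went in on the first lowering and I didn't have to slide it to find the pocket.

**Last checks:**
- **Seating:** while I still held the cassette, its underside matched the pan floor (0.1219 m for both). After release its top was within about 1 mm of cassette_stay's top.
- **Force:** the pan was pushed down only about 10 mm, at 1 mm per step. The wrist force stayed within a few newtons throughout.
- **Everything else:** in the last pictures the other two cassettes, the clip, the yellow look-alike and the other items looked unmoved. I judged that by eye and did not measure it.

**One check is not exact:** the pans rest at 0.116 m (light) and 0.114 m (heavy), so each is about 1 mm off the nominal 0.115 m. They held there steadily for about 3 s, clear of both stops. I took this as a small mass difference or friction and left it alone.

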